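# Set the bend line of a tin blank over the edge

### The arm

A 6-joint arm with a two-finger parallel gripper is mounted at the origin on the work surface. World frame = base frame: x ahead of the robot, y to its left, z up, the work surface at z = 0. Lengths are in m, angles in rad, forces in N, time in s.
With the tool pointing down it reaches from about 0.35 to 1 m from the base axis. Payload 7.1 kg.
Tool frame: the origin (TCP) lies between the finger pads; the fingertips stand 22 mm ahead of it and the grasp point (between the pads) lies 3 mm ahead of it; z points along the fingers, y is the line along which they close (so a half turn about z gives the same grasp; the last joint's range is limited). The gripper opens to 85 mm and grips with 20 to 120 N. Pads are 22 mm wide; open, the fingers measure 114 mm over their backs; the gripper's body (76 mm by 85 mm) begins 54 mm behind the grasp point. The pads swing forward as they close: fully open they stand 13 mm farther back than shut.
Start: joints at [1.099, 0.423, 1.63, -0, 1.089, -0.019], TCP at [0.273, 0.562, 0.253] pointing down, gripper open.
Joint ranges: [-3, 3], [-0.9, 2.11], [0.09, 2.58], [-1.31, 4.45], [0.11, 2.69], [-2.54, 2.54]. Speed limits (rad/s): [2.39, 2.39, 3.01, 3.14, 3.14, 3.14].

### API

Orientations are given as a rotation vector (axis times angle).
In Python, from rig import manip gives the robot as it stands. The module is installed in compiled form; this text tells all that it offers. Calls block until the motion is done:
- manip.move_to(position, orientation): joint-space move of the TCP to a pose.
- manip.servo_line(position, orientation=None, rate=0.15): straight line of the TCP; orientation=None keeps the orientation; rate is the mean speed in m/s.
- manip.set_joints(angles): joint-space move.
- manip.command_gripper(opening, f_grip=None): finger opening in m; f_grip is the grip in N (None keeps the last); returns when the fingers have stopped.
- manip.hold(seconds).
- manip.solve_ik(position, orientation): joint angles nearest the present ones, or None.
- manip.camera(name): name is "scene" or "side" or "wrist"; returns a dict with "image" (420x560x3 uint8, red, green, blue), "fx", "fy", "cx", "cy" (pixels), "cam_to_world" (4x4, takes a point from camera to world coordinates); the wrist camera has in their place "mount" (4x4, takes a point from camera to tool coordinates, whose origin is the TCP and whose axes are the flange's). Camera axes: x right, y down, z forward; pixel columns grow to the right and rows downward; lengths in m; the calibration is good to about 2 mm. A picture is of the moment at which its call begins: read the wrist's pose just before it. There is no depth.
A pose or a line that the arm cannot do raises manip.IKError and nothing moves.
- manip.sign_off(): hands the job in; it is judged then, once.
Readings, each from a call of its own:
- manip.get_time(): time.
- manip.get_joint_positions(): joint angles.
- manip.get_joint_vel(): joint speeds.
- manip.get_tau(): joint torques, N m.
- manip.get_position(): TCP position.
- manip.get_ee_rot(): TCP orientation.
- manip.get_contact_force(): force on the tool from outside, world axes, zero at the start.
- manip.get_torque(): the same for the moment, N m.
- manip.get_width(): finger opening in m.
- manip.get_grip_force(): force on a finger pad.
Only numpy, scipy, OpenCV 4.12 (cv2) and the standard library are available. Lean on these libraries where they do the work, as an engineer would, in place of code of your own. Each camera call takes 0.05 s, during which the arm holds its last target. There are 200 camera calls.

### The job

Slide the flat metal blank along the dark steel stand, without picking it up, until the dark scribed bend line across it lies over the stand's far edge, so that a 30 mm strip overhangs squarely ready for bending. Then press the black button on the steel test box right down and let it go, to report the blank as set. Press it only once the blank is in place, never lift or tip the blank, and leave everything else where it is.

Things in the scene. Friction and masses are not known exactly. Their poses are not given: they have to be found in the camera images.
- stand: fixed dark steel bending stand on the work surface, a flat top 260 (x) x 320 (y) mm, 40 mm high, on ribs. Origin at the centre of its underside, z up; its x axis points across the top to the far edge (away from the robot), y along that edge.
- stand_edge (a point): middle of the stand's far top edge, in the plane of its top (40 mm over the work surface), 130 mm along x from the stand's centre; axes as the stand's: x outwards over the edge, y along the edge, z up.
- blank: loose flat rectangular plate of bare light metal, 120 (x) x 100 (y) x 6 mm, about 0.2 kg, lying flat on the stand, well short of the far edge and up to about 15 degrees out of square. Origin at the centre of its underside. Its +x end is the one nearer the far edge; a thin dark line is scribed across its top 30 mm from that end.
- blank_center (a point): centre of the blank, half-way up its thickness; axes as the blank's.
- blank_line (a point): middle of the scribed bend line on the blank's top face: 30 mm along x from the blank's centre, 30 mm short of its leading end and 90 mm from its trailing end; axes as the blank's.
- button_top (a point): centre of the top face of the round black push button (34 mm across) in a steel housing in the middle of the top of the fixed grey steel test box (120 x 120 x 70 mm). The face points straight up; this point moves down with the button.
- button (a joint): travel of the button: 0 = out, 0.006 m = right down. Springy; takes 5 N to go right down and comes out again by itself.
- car: bystander: green tin racing car, about 125 x 65 x 45 mm, on its wheels on the work surface. Origin under its centre.
- gear_large: bystander: large bronze spur gear lying flat on the work surface, 79 mm across, 24 mm high at the hub. Origin under its centre.
- gear_small: bystander: small bronze spur gear lying flat on the work surface, 59 mm across, 24 mm high at the hub. Origin under its centre.
- insulator: bystander: white ceramic insulator standing on the stand to one side of the blank, 38 mm across, 38 mm high. Origin under its centre.
- spool: bystander: small wooden spool standing on the stand to one side of the blank, 36 mm across, 38 mm high. Origin under its centre.
- screwdriver: bystander: screwdriver with a wooden handle, 140 mm long, lying on the work surface beyond the stand, its handle towards its -x.
- oil_can: bystander: plain steel can, 56 mm across, 110 mm high, standing on the work surface on the robot's left beyond the test box. Origin under its centre.
Mind the look-alikes: they are no part of the job. Of the things shaped like the blank, the metal one is meant.

How it is judged:
On the way, in this order (a step that is already met when the one before it is completed fails the run):
1. the bend line lies over the stand's far edge, the blank flat, square and let go (x of blank_line in the frame of stand_edge between -0.006 and 0.006 m and y of blank_line in the frame of stand_edge between -0.1 and 0.1 m and angle between the x axis of blank_line and the x axis of stand_edge, either way round below 0.1 rad and z of blank_center in the frame of stand_edge between -0.004 and 0.007 m and angle between blank_line's own z axis and vertical below 0.06 rad and linear speed of blank below 0.01 m/s and contact force between the fingers and blank below 0.1 N), for 0.2 s.
2. the button is pressed right down with the blank in place (x of blank_line in the frame of stand_edge between -0.006 and 0.006 m and y of blank_line in the frame of stand_edge between -0.1 and 0.1 m and angle between the x axis of blank_line and the x axis of stand_edge, either way round below 0.1 rad and z of blank_center in the frame of stand_edge between -0.004 and 0.007 m and angle between blank_line's own z axis and vertical below 0.06 rad and value of joint button above 0.0045 m), for 0.05 s.
At the end, for the whole second after the job is handed in: The bend line is within 6 mm of the stand's far edge (30 mm overhang, give or take 6), the blank square to the edge within 0.1 rad, flat on the stand with the line's middle within 100 mm of the edge's middle, at rest, and the button is out again (x of blank_line in the frame of stand_edge between -0.006 and 0.006 m and y of blank_line in the frame of stand_edge between -0.1 and 0.1 m and angle between the x axis of blank_line and the x axis of stand_edge, either way round below 0.1 rad and z of blank_center in the frame of stand_edge between -0.004 and 0.007 m and angle between blank_line's own z axis and vertical below 0.06 rad and linear speed of blank below 0.01 m/s and value of joint button below 0.0015 m); the robot touches nothing.
It fails at once if the blank is lifted more than 10 mm off the stand or tipped more than 0.2 rad (z of blank_center in the frame of stand_edge above 0.013 m or angle between blank_line's own z axis and vertical above 0.2 rad).
It fails at once if the button is pressed while the blank is not in place (value of joint button above 0.003 m and not (x of blank_line in the frame of stand_edge between -0.006 and 0.006 m and y of blank_line in the frame of stand_edge between -0.1 and 0.1 m and angle between the x axis of blank_line and the x axis of stand_edge, either way round below 0.1 rad and z of blank_center in the frame of stand_edge between -0.004 and 0.007 m and angle between blank_line's own z axis and vertical below 0.06 rad)).
It fails at once if a bystander is moved more than 15 mm (distance of any of car, gear_large, gear_small, insulator, spool, screwdriver, oil_can from where it was at the start of the episode above 0.015 m).
It also fails if it takes over 50 s, if anything falls off the work surface, if the arm or the gripper's body presses on something with over 40 N, if the wrist force passes 120 N, or if a joint passes its speed limit or range.

## Working session

There is one attempt and no reset: what is moved stays moved. The work goes in short steps, each a Python script; the robot and the scene stay as the last script left them, time stands still between calls to the robot, and variables do not carry over. Pictures are saved under pics/ and viewed, at most 10 in all, crops included, and the job is handed in when it is done.

```bash
mkdir -p pics; cat > h.py <<'E'
import numpy as np, cv2
from scipy.spatial.transform import Rotation as R
from rig import manip
def snap(name,fn=None):
    if name=="wrist":
        p=np.array(manip.get_position()); r=R.from_rotvec(manip.get_ee_rot()).as_matrix()
    c=manip.camera(name)
    if name=="wrist":
        T=np.eye(4);T[:3,:3]=r;T[:3,3]=p;c["cam_to_world"]=T@np.array(c["mount"])
    if fn: cv2.imwrite("pics/"+fn,c["image"][:,:,::-1])
    return c
def plane(c,uv,z):
    T=np.array(c["cam_to_world"]);uv=np.atleast_2d(uv).astype(float)
    d=np.c_[(uv[:,0]-c["cx"])/c["fx"],(uv[:,1]-c["cy"])/c["fy"],np.ones(len(uv))]@T[:3,:3].T
    o=T[:3,3];return o+d*((z-o[2])/d[:,2])[:,None]
def proj(c,P):
    T=np.linalg.inv(np.array(c["cam_to_world"]));q=np.atleast_2d(P)@T[:3,:3].T+T[:3,3]
    return np.c_[q[:,0]/q[:,2]*c["fx"]+c["cx"],q[:,1]/q[:,2]*c["fy"]+c["cy"]]
E
python3 - <<'E'
from h import *
for n in("scene","side"):
    c=snap(n,n+"0.png");print(n,c["fx"],c["cx"],c["cy"],np.round(c["cam_to_world"],3).tolist())
print(manip.get_ee_rot(),np.round(manip.camera("wrist")["mount"],3).tolist(),manip.get_time())
E
```

```text
scene 437.20491645375665 278.6912537337187 205.63927143536438 [[0.512, 0.719, -0.47, 1.119], [0.859, -0.43, 0.278, -0.383], [-0.002, -0.546, -0.838, 1.142], [0.0, 0.0, 0.0, 1.0]]
side 453.3877950976627 266.20884202588786 208.85745605862425 [[1.0, 0.013, 0.021, 0.495], [-0.01, -0.587, 0.81, -1.065], [0.023, -0.81, -0.586, 0.842], [0.0, 0.0, 0.0, 1.0]]
[-7.05096860e-01 -3.06109021e+00  2.12598268e-03] [[-0.001, -0.962, -0.273, 0.069], [1.0, -0.001, -0.0, 0.0], [0.0, -0.273, 0.962, -0.119], [0.0, 0.0, 0.0, 1.0]] 0.15
```

View pics/scene0.png

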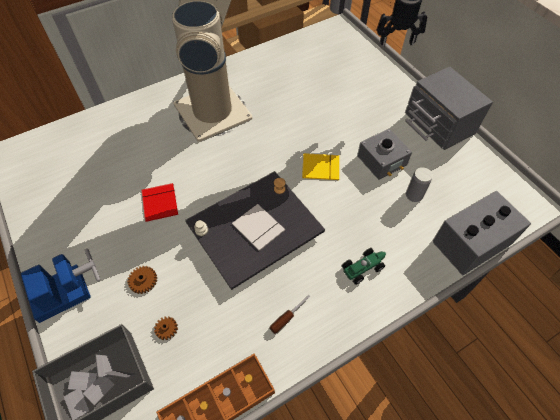

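View pics/side0.png

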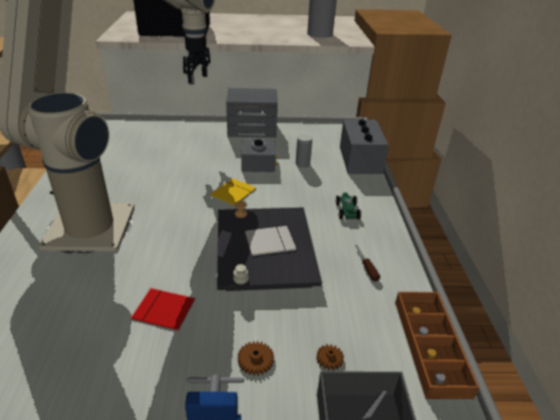

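Scene view: stand corners are near (187,220), (276,175), (324,230) and (235,287), with the blank at (258,228). The insulator is at (201,228), the spool at (280,186) and the button at (387,145). In the side view the button is at (258,145). Next I measure roughly.

```bash
python3 - <<'E'
from h import *
s=snap("scene");d=snap("side")
print("stand",plane(s,[(187,220),(276,175),(324,230),(235,287)],.04).round(3).tolist())
for c,roi in((s,(225,200,70,55)),(d,(245,222,60,38))):
    x,y,w,h=roi;g=c["image"][y:y+h,x:x+w].min(2)
    m=(g>110).astype(np.uint8);k,_=cv2.findContours(m,cv2.RETR_EXTERNAL,2);k=max(k,key=cv2.contourArea)
    P=plane(c,k[:,0]+[x,y],.046)[:,:2].astype(np.float32);print("blank",cv2.minAreaRect(P))
print("button",plane(s,(387,145),.09),plane(d,(258,145),.09))
A=[];b=[]
for c,u in((s,(387,145)),(d,(258,145))):
    o=c["cam_to_world"][:3,3];v=plane(c,u,0)[0]-o;v/=np.linalg.norm(v);M=np.eye(3)-np.outer(v,v);A.append(M);b.append(M@o)
print("tri",np.linalg.lstsq(np.vstack(A),np.hstack(b),rcond=None)[0])
print("spool,ins",plane(s,[(280,182),(201,224)],.07).round(3).tolist())
E
```

```text
stand [[0.405, -0.274, 0.04], [0.397, 0.035, 0.04], [0.64, 0.053, 0.04], [0.664, -0.251, 0.04]]
blank ((0.5324723124504089, -0.1053750067949295), (0.12155522406101227, 0.10070599615573883), 11.717098236083984)
blank ((0.5311444997787476, -0.1083231046795845), (0.1206769198179245, 0.1021861881017685), 12.201055526733398)
button [[0.50763544 0.3773437  0.09      ]] [[0.49626467 0.35386362 0.09      ]]
tri [0.49622405 0.39160361 0.07011425]
spool,ins [[0.446, 0.021, 0.07], [0.457, -0.249, 0.07]]
```

```bash
cat >> h.py <<'E'
def down(yaw):
    c,s=np.cos(yaw),np.sin(yaw)
    return R.from_matrix(np.array([[c,s,0],[s,-c,0],[0,0,-1.]])).as_rotvec()
E
python3 - <<'E'
from h import *
o=down(.07)
print(manip.solve_ik([.53,-.107,.3],o))
manip.move_to([.5,-.107,.3],o)
c=snap("wrist","w1.png");print(c["fx"],manip.get_time(),manip.get_contact_force())
print("corners pred",proj(c,[[.64,.053,.04],[.664,-.251,.04]]))
E
```

```text
[-2.21219690e-01  2.45555979e-01  1.77253481e+00 -8.88178420e-16
  1.12350186e+00  1.27957664e+00]
301.85673726111065 2.8083 [-0.87922699  0.2356739  -0.74408955]
corners pred [[147.72070442  54.27955035]
 [416.74022435  51.79663838]]
```

View pics/w1.png

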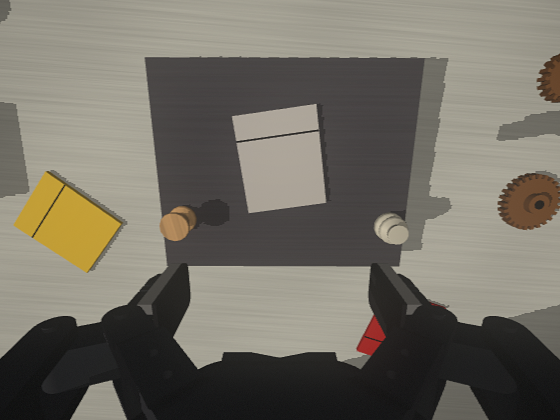

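The wrist view shows the whole stand: its far edge runs from (146,57) to (424,58). The blank's corners are near (232,116), (318,103), (326,203) and (249,213), with its scribed line at rows 130–142. I measure these precisely.

```bash
cat >> h.py <<'E'
def measure(c,verb=True):
    """far edge (line fit) and blank rectangle from wrist image, via known expected locations"""
    g=cv2.cvtColor(c["image"],cv2.COLOR_RGB2GRAY).astype(float)
    sat=np.ptp(c["image"].astype(int),axis=2)
    a,b=proj(c,[[.643,.045,.04],[.661,-.235,.04]]); pts=[]
    for t in np.linspace(0,1,80):
        u,v=a+(b-a)*t; u=int(round(u)); lo=max(int(v)-12,0); col=g[lo:int(v)+14,u]
        e=np.diff(col); 
        i=e.argmin()
        if e[i]<-30 and col.max()>110 and col[min(i+4,len(col)-1)]<95:
            x=np.interp(-110,-col[max(i-2,0):i+4],np.arange(max(i-2,0),min(i+4,len(col))))
            pts.append((u,lo+x))
    P=plane(c,pts,.04)[:,:2]
    vx,vy,x0,y0=cv2.fitLine(P.astype(np.float32),cv2.DIST_HUBER,0,.01,.01).ravel()
    if vy<0: vx,vy=-vx,-vy
    n=np.array([vy,-vx]); p0=np.array([x0,y0]); yaw=np.arctan2(n[1],n[0])
    m=((g>125)&(sat<40)).astype(np.uint8); m=cv2.morphologyEx(m,cv2.MORPH_CLOSE,np.ones((5,5)))
    r=proj(c,[[.40,-.2,.046],[.40,0,.046],[.70,0,.046],[.70,-.2,.046]])
    return n,p0,yaw,pts,g,m
def blank(c,m):
    # component in the stand region
    k,l,st,ce=cv2.connectedComponentsWithStats(m)
    out=[]
    for i in range(1,k):
        P=plane(c,ce[i],.046)[0]
        if st[i,4]>1500 and .45<P[0]<.68 and -.22<P[1]<.02: out.append(i)
    q=np.argwhere(l==max(out,key=lambda i:st[i,4]))[:,::-1]
    P=plane(c,q,.046)[:,:2].astype(np.float32)
    return P,cv2.minAreaRect(P)
E
python3 - <<'E'
from h import *
c=snap("wrist");n,p0,yaw,pts,g,m=measure(c)
print(n,p0,yaw,len(pts),np.array(pts)[::16].tolist())
P,r=blank(c,m);print(r)
co=cv2.boxPoints(r);print(co, (co-p0)@n)
# scribed line
q=plane(c,[(237.5,142),(318.5,130.5)],.046);print("line",q, (q[:,:2]-p0)@n)
print("stand corners",plane(c,[(146,57.5),(424,58)],.04))
E
```

```text
[0.9977459  0.06710604] [ 0.64448994 -0.04904516] 0.0671565 80 [[155.0, 56.714285714285715], [205.0, 57.04255319148936], [255.0, 56.77142857142857], [305.0, 57.40277777777778], [355.0, 56.96363636363636]]
((0.4962480068206787, -0.07923278212547302), (0.44761770963668823, 0.8129591941833496), 8.54625415802002)
[[ 0.21451825  0.2894736 ]
 [ 0.3353303  -0.51445866]
 [ 0.77797776 -0.44793916]
 [ 0.6571657   0.3559931 ]] [-0.40628585 -0.3396948   0.10641873  0.0398277 ]
line [[ 0.55061094 -0.05257353  0.046     ]
 [ 0.57075117 -0.14839935  0.046     ]] [-0.09390417 -0.08023982]
stand corners [[ 0.63655735  0.05515287  0.04      ]
 [ 0.65832399 -0.26046538  0.04      ]]
```

```bash
cat >> h.py <<'E'
P0=np.array([.6445,-.0490]);YAW=.0672
N=np.array([np.cos(YAW),np.sin(YAW)]);T_=np.array([-N[1],N[0]])
LAT=(np.array([.5,-.113])-P0)@T_
O=down(YAW)
def at(n,z): return np.r_[P0+n*N+LAT*T_,z]
E
python3 - <<'E'
from h import *
manip.command_gripper(.06)
manip.move_to(at(-.215,.12),O)
manip.servo_line(at(-.215,.070),O,rate=.08); manip.hold(.3)
f0=np.array(manip.get_contact_force());print(f0,manip.get_width())
z=.070
while z>.050:
    z-=.001; manip.servo_line(at(-.215,z),O,rate=.02); manip.hold(.05)
    f=np.array(manip.get_contact_force())-f0
    if f[2]>2.5: break
print(z,f,manip.get_position(),manip.get_time())
z=manip.get_position()[2]+.002
manip.servo_line(at(-.215,z),O,rate=.03)
c=snap("wrist","w2.png");print(z,manip.get_time())
E
```

```text
[ 0.27273527 -0.29887107  0.57362564] 0.059676978680800796
0.055999999999999994 [-3.00022544  0.481549   15.65402967] [ 0.43362579 -0.11747686  0.05687117] 9.3
0.0588711730094185 9.6
```

View pics/w2.png

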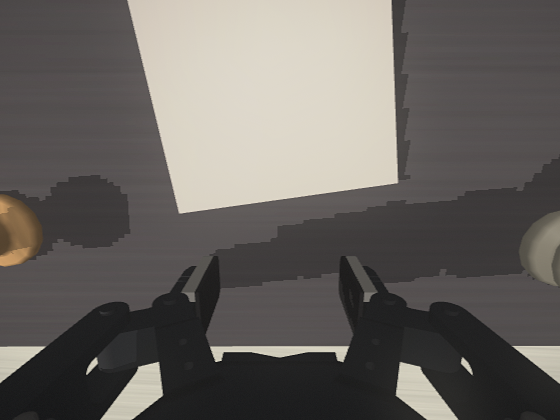

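Both fingers are behind the trailing edge, which runs from (180,213) to (398,183), and they are centred on it and clear of it. I push to about 14 mm short, then look.

```bash
python3 - <<'E'
from h import *
z=.0588
manip.servo_line(at(-.115,z),O,rate=.04); print(manip.get_contact_force())
manip.servo_line(at(-.135,z),O,rate=.06)
manip.servo_line(at(-.16,.25),O,rate=.25); manip.hold(.2)
c=snap("wrist","w3.png");n,p0,yaw,pts,g,m=measure(c);print(n,p0,yaw,len(pts),manip.get_time())
E
```

```text
[-1.72539306 -0.32174266 -0.46853201]
[0.99764735 0.06855514] [ 0.6454177 -0.0691189] 0.068608955 40 13.9083
```

View pics/w3.png

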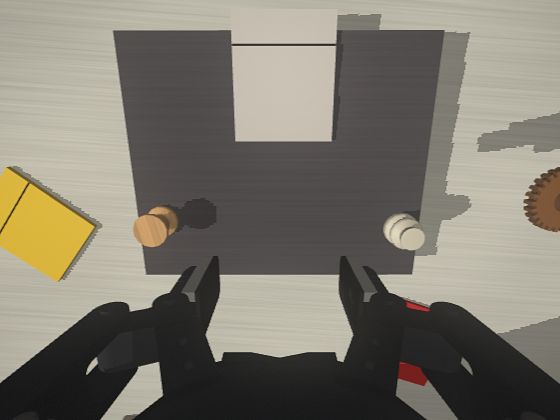

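The blank is square now: its scribed line is at row 44 (columns 232–336), its trailing edge is at row 141 and the stand's edge is at row 30.

```bash
cat >> h.py <<'E'
def gap(c,rowline,rowtrail):
    g=cv2.cvtColor(c["image"],cv2.COLOR_RGB2GRAY).astype(float)
    def rows(us,r,f):
        o=[]
        for u in us:
            lo=int(r)-7; o.append((u,lo+f(g[lo:int(r)+8,u])))
        return np.array(o)
    def dip(col): w=np.clip(np.median(col)-20-col,0,None); return (w*np.arange(len(col))).sum()/w.sum()
    def drop(col): e=np.clip(-np.diff(col),0,None); e[e<15]=0; return (e*(np.arange(len(e))+.5)).sum()/e.sum()
    L=plane(c,rows(range(242,328,5),rowline,dip),.046)[:,:2]
    Tr=plane(c,rows(range(245,325,5),rowtrail,drop),.046)[:,:2]
    edge=[]
    r0=proj(c,np.r_[P0+.12*0*N+LAT*T_,.04])[0][1]
    us=[u for u in list(range(140,222,5))+list(range(390,430,5))]
    E=plane(c,rows(us,r0,drop),.04)[:,:2]
    vx,vy,x0,y0=cv2.fitLine(E.astype(np.float32),cv2.DIST_HUBER,0,.01,.01).ravel()
    n=np.array([vy,-vx])*np.sign(vy);p=np.array([x0,y0])
    sl=lambda Q:np.polyfit(Q@np.array([-n[1],n[0]]),(Q-p)@n,1)[0]
    d=lambda Q:((Q-p)@n).mean()
    print("edge n",n,"rms",np.std((E-p)@n),"P0 offset",(p-P0)@N)
    print("line",d(L),"slope",sl(L),"trail",d(Tr),sl(Tr),"diff",d(L)-d(Tr))
E
python3 - <<'E'
from h import *
c=snap("wrist");gap(c,44,141);print(manip.get_time())
E
```

```text
edge n [0.9977374  0.06723128] rms 4.9604948203969364e-05 P0 offset -0.0002443092894260949
line -0.014014748002140476 slope 0.0009903469546853965 trail -0.10366182605427941 0.0007622914749867886 diff 0.08964707805213894
13.9583
```

The line is 14.0 mm short and square, and the 90 mm check reads 89.6. I push 14 mm further.

```bash
python3 - <<'E'
from h import *
z=.0588
manip.servo_line(at(-.135,.08),O,rate=.25)
manip.servo_line(at(-.135,z),O,rate=.08)
manip.servo_line(at(-.101,z),O,rate=.03)
manip.servo_line(at(-.125,z),O,rate=.06)
manip.servo_line(at(-.16,.25),O,rate=.25); manip.hold(.2)
c=snap("wrist","w4.png");
r=[proj(c,np.r_[P0+k*N+LAT*T_,.046])[0][1] for k in(0,-.09)];print(r)
gap(c,*r);print(manip.get_time())
E
```

```text
[np.float64(27.665223999418544), np.float64(127.2067510008498)]
edge n [0.9977417  0.06716813] rms 2.098602099439225e-05 P0 offset -0.00017718246392764246
line 9.526670189537383e-05 slope 0.0010118558630768683 trail -0.08960470112607803 0.0008253129450728806 diff 0.0896999678279734
18.2167
```

View pics/w4.png

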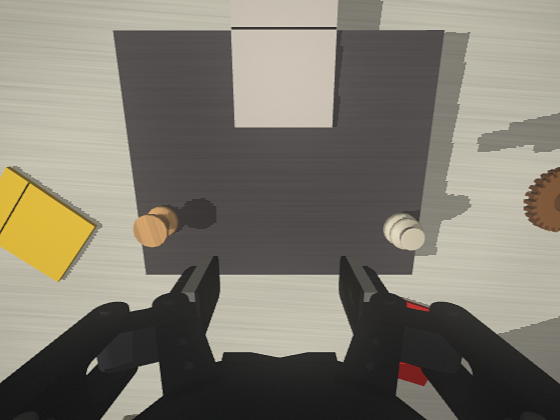

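The line is now at row 28, level with the stand's edge: 0.1 mm off and square. Next is the button.

```bash
python3 - <<'E'
from h import *
manip.command_gripper(0.0)
o=down(.65)
manip.move_to([.47,.35,.28],o); manip.hold(.2)
c=snap("wrist","w5.png");print(manip.get_time(),manip.get_width(),proj(c,[.5,.375,.085]))
E
```

```text
20.7667 0.0003811490761011406 [[276.21757831 159.45497792]]
```

View pics/w5.png

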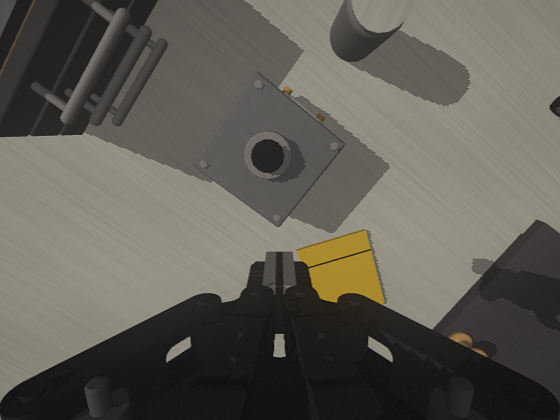

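The button is at (267,155) and the box's top corners are at (262,73), (344,147), (278,226) and (194,166).

```bash
python3 - <<'E'
from h import *
c=snap("wrist")
q=plane(c,[(262,73),(344,147),(278,226),(194,166)],.07)[:,:2];print("box",q.mean(0),np.linalg.norm(q-np.roll(q,1,0),axis=1))
b=plane(c,(267,155),.087)[0];print(b)
assert np.linalg.norm(b[:2]-q.mean(0))<.008
o=down(.65);xy=b[:2]
manip.move_to(np.r_[xy,.16],o)
manip.servo_line(np.r_[xy,.122],o,rate=.1);manip.hold(.2)
f0=np.array(manip.get_contact_force());z=.122;log=[]
while z>.088:
    z-=.0007;manip.servo_line(np.r_[xy,z],o,rate=.03)
    f=(np.array(manip.get_contact_force())-f0)[2]
    if f>1: log.append((round(manip.get_position()[2],4),round(f,1)))
    if f>11: break
manip.hold(.15);print(log,manip.get_contact_force(),manip.get_time())
manip.servo_line(np.r_[xy,.2],o,rate=.12)
print(manip.get_position(),manip.get_time())
E
```

```text
box [0.49749188 0.3825961 ] [0.11925286 0.11266701 0.11318838 0.11392181]
[0.49799324 0.38542408 0.087     ]
[(np.float64(0.1137), np.float64(1.1)), (np.float64(0.113), np.float64(1.0)), (np.float64(0.1122), np.float64(1.7)), (np.float64(0.1115), np.float64(1.4)), (np.float64(0.1108), np.float64(1.9)), (np.float64(0.1101), np.float64(2.5)), (np.float64(0.1094), np.float64(3.0)), (np.float64(0.1088), np.float64(3.2)), (np.float64(0.1081), np.float64(3.8)), (np.float64(0.108), np.float64(8.9)), (np.float64(0.1079), np.float64(14.8))] [-4.03090371 -2.84953646 14.90283955] 27.775
[0.49746672 0.38504261 0.19904333] 28.7
```

The force ramped up over about 6 mm of travel and then hit a hard stop, so the button went right down. The arm is now clear, so I hand in.

```bash
python3 - <<'E'
from h import *
manip.hold(.3); print(manip.sign_off())
E
```

```text
the job is handed in; nothing more can be done
None
```

I handed the job in at about 29 s of the 50 s; no verdict came back. After the last push the bend line measured 0.1 mm from the stand's far edge and square. The button was then pressed to its hard stop and let go, but I took no picture after the press to check the blank or that the button came out.

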